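# Sign out a glass scale plate: snap its case shut, hold its label to the reader

### The job

Sign out the glass scale plate. First press the lid of the blue plate case right down until its catch snaps and it stays shut; then pick up the notched plate from the mat (the corner notch marks its frosted, labelled end) and hold it level, label up, about 10 cm above the reader's base, with the label over the white square and the frosted end pointing squarely at the reader's column. Finish while still holding it steady there in the gripper, and leave everything else on the bench where it is.

Things in the scene. Friction and masses are not known exactly. Their poses are not given: they have to be found in the camera images.
- case_lid (a joint): Lid of the plate case, rad: 0 shut, grows as it opens upward (starts 0.5 to 1.0 open, stop at 1.6). A stiff hinge (0.13 N m) keeps it where it is left. A sprung catch at the middle of the case's front meets the lid at about 0.085; 10 to 15 N straight down near the front edge snaps it past 0.04, and the catch then draws it to 0 and holds it. Let go before the snap, it stays ajar.
- lid_edge (a point): The place to press: on the lid's upper (outer) face, mid-width, 10 mm in from its free front edge; 53 mm above the bench when shut, and moves with the lid. Axes when shut: x level towards the hinge, y along the hinge, z up. The lid is a flat blue panel, 144 mm from hinge to front edge, 184 mm wide, 7 mm thick, with a white and red card on it; a black tongue hangs 31 mm down from its front edge.
- lid_hinge (a point): Middle of the lid's hinge axis, at the far top edge of the case, 46 mm above the bench. lid_edge lies 134 mm from it along the lid (towards its own -x) and 7 mm out along its z. Its axes turn with the lid, about y, like those of lid_edge.
- case: The plate case: dark blue, 130 x 180 mm, 46 mm high, fixed to the bench, its front (-x) towards the robot, hinge along its far side; inside, black foam with glass plates on edge. Origin at the centre of its underside, x from front to hinge, z up.
- plate_mid (a point): Centre (half-way up) of the glass scale plate, 100 x 40 x 6 mm, 50 to 80 g, lying label up on the mat at any yaw. Pale green glass with a ladder of fine black lines; the last 28 mm at one end are frosted white. Axes: x along the plate to the frosted end, z up out of the labelled face. The notch, 9 x 9 mm, is cut from the frosted end's corner at +x, -y (the right one, seen along +x).
- plate_label (a point): Centre of the paper label (16 x 28 mm, white with a blue stripe) on the upper face of the plate's frosted end: 31.5 mm from plate_mid along the plate's x axis and 3 mm above it. Axes as plate_mid.
- plate: The glass scale plate as a whole; origin at the centre of its underside, axes as plate_mid.
- glass_mat: dark blue silicone mat on which both glass plates lie, 170 x 300 x 2 mm, fixed. Origin at the centre of its underside.
- read_mark (a point): Centre of the white square outline (40 mm) on the reader's base plate, on the base's top face, 12 mm above the bench. Axes: x level from the square to the column (column 115 mm away, the head above begins 68 mm away), y across the base, z up. The side towards -x is free for the gripper.
- reader: The label reader, fixed: a grey base 180 x 130 x 12 mm, a steel column of 20 mm diameter and a cream scanning head (75 x 72 x 46 mm, tipped down, 190 to 275 mm above the bench) whose dark red window faces the square. Origin at the centre of the base's underside, axes as read_mark, which lies 45 mm from it towards -x.
- blank_mid (a point): Centre of a plain pale green glass blank, 100 x 40 x 6 mm, without frosted end or notch, on the same mat. Not to be taken.
- ref_block_mid (a point): Centre of a steel hardness reference block, a disc of 60 mm diameter, 15 mm high. A bystander.
- mount_a_mid (a point): Centre of a black specimen mount, 32 mm diameter, 20 mm high. A bystander.
- mount_b_mid (a point): Centre of a dark red specimen mount, 32 mm diameter, 20 mm high. A bystander.
- alcohol_mid (a point): A point 40 mm up the axis of an amber dropper bottle, 40 mm diameter, 99 mm high. A bystander.
- crucible_mid (a point): Centre of a small white ceramic crucible, 25 mm diameter, 26 mm high. A bystander.
- tweezers_mid (a point): Centre of steel tweezers, 130 mm long, 15 mm wide, 6 mm high, lying flat. A bystander.
Mind the look-alikes: they are no part of the job. Leave any purple or red look-alike of the plate alone. Of the things that look like the case, the larger one is meant.

How it is judged:
By the outcome, as a careful person would: the job done as asked, in the order asked, and still so for the second after the job is handed in, while the arm keeps its last pose, push and grip.
It also fails if it takes over 48 s, if anything falls off the work surface, if the arm or the gripper's body presses on something with over 40 N, if the wrist force passes 120 N, or if a joint passes its speed limit or range.

### The arm

A 7-joint arm with a two-finger parallel gripper is mounted at the origin on the work surface. World frame = base frame: x ahead of the robot, y to its left, z up, the work surface at z = 0. Lengths are in m, angles in rad, forces in N, time in s.
With the tool pointing down it reaches from about 0.425 to 0.975 m from the base axis. Payload 16.7 kg.
Tool frame: the origin (TCP) lies between the finger pads; the fingertips stand 22 mm ahead of it and the grasp point (between the pads) lies 3 mm ahead of it (arm.tip_extent is the distance from the TCP to the fingertips, in m); z points along the fingers, y is the line along which they close (so a half turn about z gives the same grasp; the last joint's range is limited). The gripper opens to 85 mm and grips with 20 to 120 N. Pads are 22 mm wide; open, the fingers measure 114 mm over their backs; the gripper's body (76 mm by 85 mm) begins 54 mm behind the grasp point. The pads swing forward as they close: fully open they stand 13 mm farther back than shut.
Start: joints at [-1.486, 0.426, 0.074, 1.606, -0.034, 1.111, -0.067], TCP at [0.156, 0.657, 0.253] pointing down, gripper open.
Joint ranges: [-2.85, 2.85], [-0.5, 2.14], [-1.23, 1.37], [0.21, 2.46], [-1.02, 4.16], [0.16, 2.05], [-2.73, 2.73]. Speed limits (rad/s): [1.89, 1.89, 2.39, 2.39, 3.01, 3.01, 3.01].

### API

Orientations are given as a rotation vector (axis times angle).
In Python, from station import arm gives the robot as it stands.
- The arm moves only by the tool carry_out, never from a script. Its argument "rows" is a list of rows, each an object with "slide": the shift along the tool's x, y, z in units of 25 mm (1.0 is 25 mm), a list of three; "angular": the turn, a rotation vector about the tool's x, y, z in units of 4 degrees (1.0 is 4 degrees), a list of three; "claw": the gripper command: -1 is shut, 1 is fully open, values between are in proportion. In form: [{"slide": [x, y, z], "angular": [rx, ry, rz], "claw": claw}, ...]. A call has 1 to 8 rows; each row shifts and turns the commanded pose from where the row before left it, along the tool's axes as they then stand; what a row does not reach is not made up. A row lasts 1/8 s, in which the tool goes at most 62.5 mm and 10.7 degrees, less where a joint would pass 70% of its speed; a pose out of reach is approached as far as the arm can. A call with a number of a shift or a turn outside -1 to 1 is refused whole. A call with a gripper value outside its range is refused whole. The fingers move at their own pace and stop on an object; the grip force is fixed at half the most. Time passes only in rows, so rows that do not move let the fingers close. It gives the time, the measured TCP pose, the force, the opening and the grip force at its end, in the units of the state.
- arm.get_obs(): the state, without advancing time (a new reading comes with each control period).
- arm.get_image(name): name is "scene" or "top"; returns the picture (400x640x3 uint8, red, green, blue); there is no depth.
- arm.camera_params(name): a dict with "fx", "fy", "cx", "cy" (pixels), "k1" (the pictures are not rectified: a ray, as slopes to the right and down, at radius r is drawn at 1 + k1 r^2 times it, then the intrinsics apply), "rvec" (rotation vector, rad) and "tvec" (3), from world to camera coordinates, as OpenCV has them. Camera axes: x right, y down, z forward; pixel columns grow to the right and rows downward; lengths in m; the calibration is good to about 2 mm. A picture is of the moment at which its call begins. camera_params takes no time and is no camera call.
- arm.finish_job(): hands the job in; it is judged then, once.
The state is a dict: "t": time; "joint_positions": joint angles; "qvel": joint speeds; "tau": joint torques, N m; "tcp_pos": TCP position; "tool_rot": TCP orientation; "wrist_force": force on the tool from outside, world axes, zero at the start; "ft_torque": the same for the moment, N m; "finger_gap": opening from 0.0 (shut) to 1.0 (fully open); "gripper_force": force on a finger pad.
Only numpy, scipy, OpenCV 4.12 (cv2) and the standard library are available. Lean on these libraries where they do the work, as an engineer would, in place of code of your own. Each camera call takes 0.05 s, during which the arm holds its last target. There are 200 camera calls.

## Working session

There is one attempt and no reset: what is moved stays moved. The work goes in short steps, Python scripts to look and compute and a tool call to move; the robot and the scene stay as the last step left them, time stands still between calls to the robot, and variables do not carry over. Pictures are saved under pics/ and viewed, at most 10 in all, crops included, and the job is handed in when it is done.

Besides the shell and the picture viewer there is one more tool, called after ">>>" as name(argument=value, ...) on one line, values as JSON. carry_out: Moves the arm, as the interface text tells. Its arguments: {"type":"object","properties":{"rows":{"type":"array"}},"required":["rows"]}

```bash
ls; mkdir -p pics
python3 - <<'E'
from station import arm
import cv2
for n in("scene","top"):
    im=arm.get_image(n); cv2.imwrite(f"pics/{n}0.png",im[:,:,::-1]); print(n,arm.camera_params(n))
o=arm.get_obs(); print(o)
E
```

```text
pics
scene {'fx': 414.24239738863616, 'fy': 414.24239738863616, 'cx': 325.51761907502214, 'cy': 198.9790032672209, 'k1': 0.030669153764029053, 'rvec': array([ 2.12656981,  1.16287822, -0.45764336]), 'tvec': array([-0.30161881, -0.30088309,  1.53391668])}
top {'fx': 425.6974501075979, 'fy': 425.6974501075979, 'cx': 320.3045362037391, 'cy': 195.38828539326238, 'k1': -0.04987124863217612, 'rvec': array([ 2.18740253, -2.17210983,  0.1387695 ]), 'tvec': array([-0.02604972,  0.55776352,  1.17477873])}
{'t': 0.1, 'joint_positions': array([-1.48646652,  0.42664725,  0.07386071,  1.6065112 , -0.03409223,
        1.11075952, -0.06709315]), 'qvel': array([ 0.00125786, -0.00223001,  0.00063129, -0.00209862, -0.00248255,
       -0.00024285, -0.00034983]), 'tau': array([ 7.08327003e-03, -9.51543474e+01,  3.77094403e+00, -4.64398384e+01,
        1.96260656e-02,  6.65797488e-03, -5.85850994e-07]), 'tcp_pos': array([0.15635607, 0.65631988, 0.25270968]), 'tool_rot': array([-3.66500602e-01, -3.12009898e+00,  1.67309415e-03]), 'wrist_force': array([0.44460036, 0.12845266, 0.23246548]), 'ft_torque': array([ 0.00983432, -0.04241772, -0.01558214]), 'gripper_force': 0.0, 'finger_gap': 1.0006769632852137}
```

View pics/scene0.png

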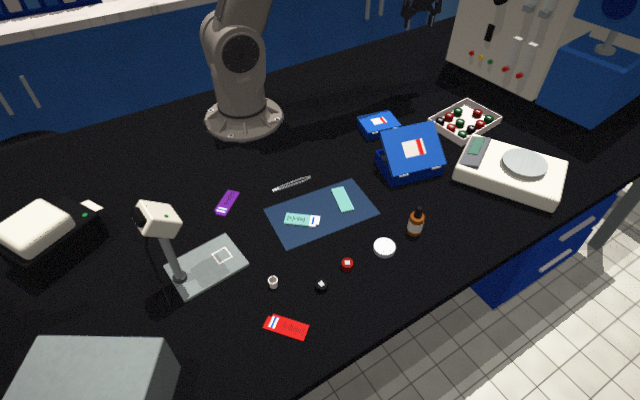

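View pics/top0.png

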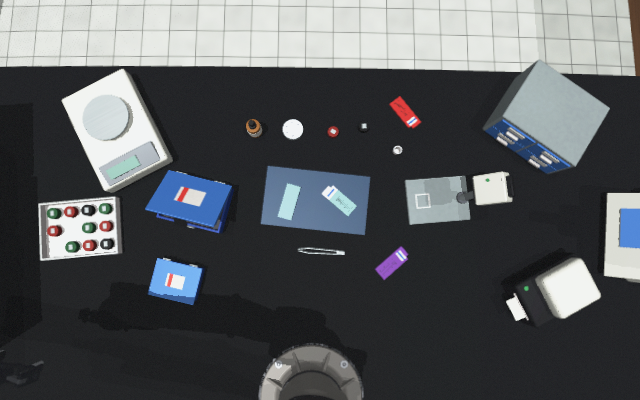

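The scene view shows these candidates:
- **Plate:** at top (340,200) / scene (302,219), glass with a white end. Its look-alikes are the blank at top (289,202), the purple one (391,263) and the red one (405,112).
- **Case:** the larger one at top (192,200) / scene (412,155). The small case at (176,281) is a decoy.
- **Reader square:** top (423,201) / scene (222,255).

I choose the notched plate and the large case, and check both in one close crop.

```bash
cat > h.py <<'E'
import numpy as np, cv2
from station import arm
from scipy.spatial.transform import Rotation as R
def cam(n):
    p=arm.camera_params(n); Rm=R.from_rotvec(p['rvec']).as_matrix(); return p,Rm,p['tvec']
def ray(n,uv):
    p,Rm,t=cam(n); d=np.array([(uv[0]-p['cx'])/p['fx'],(uv[1]-p['cy'])/p['fy']]); s=d.copy()
    for _ in range(20): s=d/(1+p['k1']*(s@s))
    return -Rm.T@t, Rm.T@np.array([s[0],s[1],1])
def onz(n,uv,z):
    o,d=ray(n,uv); return o+d*(z-o[2])/d[2]
def two(a,b):  # scene uv, top uv
    (o1,d1),(o2,d2)=ray('scene',a),ray('top',b)
    A=np.stack([d1,-d2],1); s=np.linalg.lstsq(A,o2-o1,rcond=None)[0]
    p,q=o1+d1*s[0],o2+d2*s[1]; return (p+q)/2,np.linalg.norm(p-q)
def proj(n,X):
    p,Rm,t=cam(n); c=Rm@np.asarray(X)+t; s=c[:2]/c[2]; s=s*(1+p['k1']*(s@s)); return s*[p['fx'],p['fy']]+[p['cx'],p['cy']]
E
python3 - <<'E'
import cv2,numpy as np
t=cv2.imread('pics/top0.png');s=cv2.imread('pics/scene0.png')
f=lambda im,x,y,w,h,k:cv2.resize(im[y:y+h,x:x+w],None,fx=k,fy=k,interpolation=cv2.INTER_CUBIC)
a=np.hstack([f(t,140,160,100,75,4),f(s,365,110,100,75,4)])
b=np.hstack([f(t,310,175,67,50,6)[:300,:400],f(s,270,200,67,50,6)[:300,:400]])
cv2.imwrite('pics/crop.png',np.vstack([a,b]))
E
```

```text
(no output)
```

View pics/crop.png

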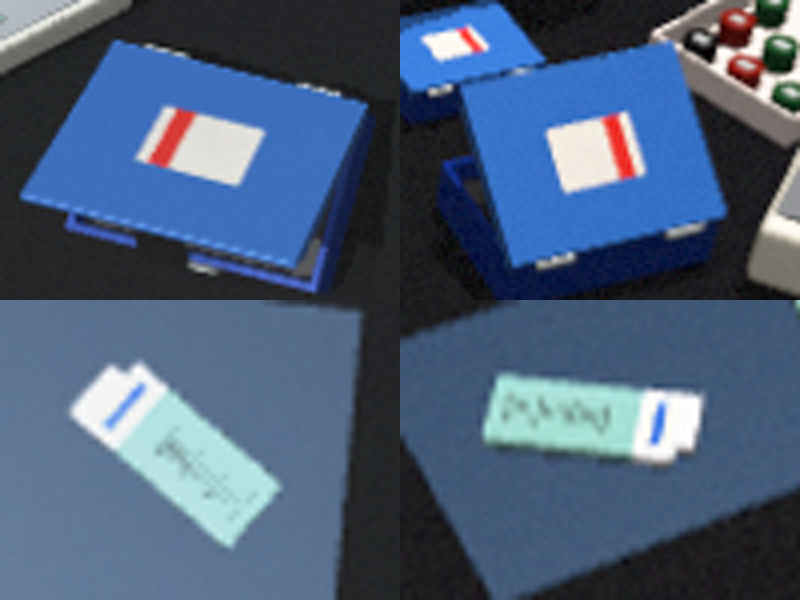

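The crop confirms two things:
- **Plate:** the white end is at top (326,190), with the corner notch on the right when looking towards that end.
- **Case:** the lid's four corners are visible in both views.

Next I measure.

```bash
cat > meas.py <<'E'
from h import *
np.set_printoptions(precision=4,suppress=True)
c=lambda x,y,k,ox,oy:((x+.5)/k-.5+ox,(y+.5)/k-.5+oy)
T=[c(*p,4,140,160) for p in[(112,40),(368,104),(22,196),(295,266)]]
S=[c(p[0]-400,p[1],4,365,110) for p in[(726,215),(515,265),(675,42),(460,88)]]
P=[]
for a,b in zip(S,T):
    p,e=two(a,b); P.append(p); print(p,e)
hl,hr,fl,fr=P
print('widths',np.linalg.norm(hl-hr),np.linalg.norm(fl-fr),'len',np.linalg.norm(hl-fl),np.linalg.norm(hr-fr))
v=(hl+hr-fl-fr)/2; w=(hl-hr+fl-fr)
print('yaw hinge', np.arctan2(-w[0],w[1]),'yaw x',np.arctan2(v[1],v[0]),'open',np.arctan2(-v[2],np.hypot(*v[:2])),'mid hinge',(hl+hr)/2,'front',(fl+fr)/2)
t=cv2.imread('pics/top0.png'); s=cv2.imread('pics/scene0.png')
def rect(n,im,box,z,f):
    x,y,w,h=box; k=6; g=cv2.resize(im[y:y+h,x:x+w],None,fx=k,fy=k,interpolation=cv2.INTER_CUBIC)
    m=f(g.astype(int)).astype(np.uint8); cs=cv2.findContours(m,0,1)[0]; q=max(cs,key=cv2.contourArea)
    b=cv2.boxPoints(cv2.minAreaRect(cv2.convexHull(q)))
    W=np.array([onz(n,((u+.5)/k-.5+x,(v_+.5)/k-.5+y),z)[:2] for u,v_ in q[:,0]])
    r=cv2.minAreaRect((W*1e4).astype(np.float32)); print(n,np.array(r[0])/1e4,np.array(r[1])/1e4,r[2]); return r
pl=lambda g:((g[:,:,1]>140)&(g[:,:,2]>100))
for n,im,b in(('top',t,(315,178,50,45)),('scene',s,(277,205,50,30))): rect(n,im,b,.008,pl)
wh=lambda g:(g.min(2)>195)
rect('top',t,(408,188,28,28),.012,lambda g:g.min(2)>170)
rect('scene',s,(205,243,35,25),.012,lambda g:g.min(2)>150)
for n,im,b in(('top',t,(400,172,72,56)),): rect(n,im,b,.012,lambda g:(g.min(2)>80)&(g.max(2)-g.min(2)<50))
b=np.array(onz('top',(318,197),.008)); print('blank-ish',onz('top',(289,202),.008),'label px',onz('top',c(125,405-300,6,310,175),.008),onz('scene',c(657-400,424-300,6,270,200),.008))
for q in [(423,201),(470,197),(460,197)]: print(onz('top',q,.012))
E
python3 meas.py
```

```text
[0.6238 0.404  0.0487] 0.003070117201752146
[0.5812 0.2252 0.0506] 0.0010918264675214852
[0.5098 0.4319 0.1311] 0.0014965635778458194
[0.4658 0.2537 0.1303] 0.0005421429639488594
widths 0.18377360954088803 0.18357693464508174 len 0.14337825167571572 0.1430776676704831
yaw hinge -0.23768219150889125 yaw x -0.2413527006624751 open 0.6014848999937878 mid hinge [0.6025 0.3146 0.0497] front [0.4878 0.3428 0.1307]
top [ 0.5494 -0.0757] [0.1039 0.0438] 49.904510498046875
scene [ 0.55   -0.0771] [0.1017 0.0462] 49.591102600097656
top [ 0.5372 -0.3092] [0.0681 0.0653] 4.721131801605225
scene [ 0.5471 -0.3181] [0.1034 0.0799] 57.43489456176758Traceback (most recent call last):
  File "meas.py", line 25, in <module>
    for n,im,b in(('top',t,(400,172,72,56)),): rect(n,im,b,.012,lambda g:(g.min(2)>80)&(g.max(2)-g.min(2)<50))
                                               ~~~~^^^^^^^^^^^^^^^^^^^^^^^^^^^^^^^^^^^^^^^^^^^^^^^^^^^^^^^^^^^
  File "meas.py", line 18, in rect
    W=np.array([onz(n,((u+.5)/k-.5+x,(v_+.5)/k-.5+y),z)[:2] for u,v_ in q[:,0]])
                ~~~^^^^^^^^^^^^^^^^^^^^^^^^^^^^^^^^^^^^
  File "h.py", line 11, in onz
    o,d=ray(n,uv); return o+d*(z-o[2])/d[2]
        ~~~^^^^^^
  File "h.py", line 7, in ray
    p,Rm,t=cam(n); d=np.array([(uv[0]-p['cx'])/p['fx'],(uv[1]-p['cy'])/p['fy']]); s=d.copy()
           ~~~^^^
  File "h.py", line 5, in cam
    p=arm.camera_params(n); Rm=R.from_rotvec(p['rvec']).as_matrix(); return p,Rm,p['tvec']
ValueError: time passes only in moves, steps and waits
```

```bash
sed -i 's/^def cam(n):/import functools\n@functools.lru_cache\ndef cam(n):/' h.py
cat > m2.py <<'E'
from h import *
np.set_printoptions(precision=4,suppress=True)
t=cv2.imread('pics/top0.png'); s=cv2.imread('pics/scene0.png')
def rect(n,im,box,z,f):
    x,y,w,h=box;k=6;g=cv2.resize(im[y:y+h,x:x+w],None,fx=k,fy=k,interpolation=cv2.INTER_CUBIC)
    m=f(g.astype(int)).astype(np.uint8);q=max(cv2.findContours(m,0,1)[0],key=cv2.contourArea)
    W=np.array([onz(n,((u+.5)/k-.5+x,(v+.5)/k-.5+y),z)[:2] for u,v in q[:,0]])
    r=cv2.minAreaRect((W*1e4).astype(np.float32)); print(n,np.array(r[0])/1e4,np.array(r[1])/1e4,r[2])
print(t[190:212,423].min(1),s[245:265,222].min(1),t[183,405:475].min(1))
for th in(180,200): rect('top',t,(411,190,24,22),.012,lambda g:g.min(2)>th)
for th in(150,175): rect('scene',s,(207,245,30,22),.012,lambda g:g.min(2)>th)
rect('top',t,(400,172,58,56),.012,lambda g:(g.min(2)>60))
for a,b in zip([(406,180),(470,177),(470,219),(408,224)],[0]*4): print(onz('top',a,.012))
print('label',onz('top',(330.4,192.1),.008),onz('scene',(312.4,220.2),.008))
E
python3 m2.py
```

```text
[170 171 171 186 240 169 169 169 169 170 173 170 172 172 172 173 188 236
 192 171 173 172] [172 173 205 223 197 176 175 177 176 176 172 176 172 174 172 196 222 211
 151 152] [110 160 166 166 165 166 168 170 168 164 164 165 166 166 167 166 164 167
 157 147 145 147 144 145 147 148 146 145 145 146 146 146 147 148 145 144
 146 147 145 145 144 144 146 147 147 165 169 169 169 169 169 168 170 168
 168 168 108 109 108 109 107  58  28  28  25  24  30  40 104 201]
top [ 0.5473 -0.3172] [0.0459 0.0456] 6.1424455642700195
top [ 0.5473 -0.3176] [0.0434 0.0425] 5.715189456939697
scene [ 0.5481 -0.32  ] [0.0893 0.0701] 57.42687225341797
scene [ 0.5466 -0.3093] [0.0512 0.0641] 6.457932949066162
top [ 0.5498 -0.3493] [0.1325 0.1591] 5.022475719451904
[ 0.6066 -0.2708  0.012 ]
[ 0.6174 -0.4602  0.012 ]
[ 0.4946 -0.4565  0.012 ]
[ 0.4792 -0.2747  0.012 ]
label [ 0.5699 -0.0517  0.008 ] [ 0.5695 -0.0535  0.008 ]
```

```bash
cat > go.py <<'E'
import sys
from h import *
np.set_printoptions(precision=3,suppress=True)
def go(x,y,z,yaw=None):
    o=arm.get_obs(); Rt=R.from_rotvec(o['tool_rot']); M=Rt.as_matrix()
    print('tcp',o['tcp_pos'],'toolx yaw',np.degrees(np.arctan2(M[1,0],M[0,0])),'z',M[:,2],'q',o['joint_positions'],'F',o['wrist_force'],'gap',o['finger_gap'],o['gripper_force'],'t',o['t'])
    a=np.radians(yaw) if yaw is not None else np.arctan2(M[1,0],M[0,0])
    G=np.array([[np.cos(a),np.sin(a),0],[np.sin(a),-np.cos(a),0],[0,0,-1]])
    d=np.array([x,y,z])-o['tcp_pos']
    print('slide now',M.T@d/.025,'slide in final frame',G.T@d/.025,'ang',np.degrees((Rt.inv()*R.from_matrix(G)).as_rotvec())/4)
if __name__=='__main__': go(*map(float,sys.argv[1:]))
E
python3 go.py 0.4952 0.341 0.22
python3 - <<'E'
from h import *
print(arm.tip_extent)
t=cv2.imread('pics/top0.png').astype(int)
m=(t[170:230,398:458].min(2)>75).astype(np.uint8)
q=max(cv2.findContours(m,0,1)[0],key=cv2.contourArea)[:,0]+[398,170]
W=np.array([onz('top',p,.012)[:2] for p in q])
for nm,k in(('front',(W[:,1]>-.29)&(W[:,0]>.5)&(W[:,0]<.6)),('hi',(W[:,0]>.6)&(W[:,1]<-.285)&(W[:,1]>-.43)),('lo',(W[:,0]<.5)&(W[:,1]<-.285)&(W[:,1]>-.43))):
    p=W[k]; vx,vy,x0,y0=cv2.fitLine(p.astype(np.float32),cv2.DIST_HUBER,0,1e-4,1e-4).ravel(); print(nm,len(p),np.degrees(np.arctan2(vy,vx)),x0,y0)
E
```

```text
tcp [0.156 0.656 0.253] toolx yaw 166.6009730492547 z [-0.    -0.001 -1.   ] q [-1.486  0.427  0.074  1.607 -0.034  1.111 -0.067] F [0.445 0.128 0.232] gap 1.0006769632852137 0.0 t 0.1
slide now [-16.107  -9.127   1.319] slide in final frame [-16.108  -9.129   1.308] ang [-0.015  0.001 -0.   ]
0.022
front 34 4.9311476 0.5603231 -0.27098694
hi 53 -85.33299 0.61363256 -0.35504994
lo 48 -84.92553 0.48595366 -0.34997392
```

>>> carry_out(rows=[{"slide":[-1,-0.57,0],"angular":[0,0,0],"claw":-1},{"slide":[-1,-0.57,0],"angular":[0,0,0],"claw":-1},{"slide":[-1,-0.57,0],"angular":[0,0,0],"claw":-1},{"slide":[-1,-0.57,0],"angular":[0,0,0],"claw":-1},{"slide":[-1,-0.57,0],"angular":[0,0,0],"claw":-1},{"slide":[-1,-0.57,0],"angular":[0,0,0],"claw":-1},{"slide":[-1,-0.57,0],"angular":[0,0,0],"claw":-1},{"slide":[-1,-0.57,0],"angular":[0,0,0],"claw":-1}])

```text
t: 1.1
tcp_pos: [0.3257, 0.4977, 0.2532]
tool_rot: [-0.368, -3.12, 0.001]
wrist_force: [0.2, 0.6, -0.1]
finger_gap: 0.001
gripper_force: 0.0
```

>>> carry_out(rows=[{"slide":[-1,-0.57,0],"angular":[0,0,0],"claw":-1},{"slide":[-1,-0.57,0],"angular":[0,0,0],"claw":-1},{"slide":[-1,-0.57,0.2],"angular":[0,0,0],"claw":-1},{"slide":[-1,-0.57,0.2],"angular":[0,0,0],"claw":-1},{"slide":[-1,-0.57,0.2],"angular":[0,0,0],"claw":-1},{"slide":[-1,-0.57,0.2],"angular":[0,0,0],"claw":-1},{"slide":[-1,-0.57,0.2],"angular":[0,0,0],"claw":-1},{"slide":[-1,-0.57,0.2],"angular":[0,0,0],"claw":-1}])

```text
t: 2.1
tcp_pos: [0.4934, 0.3403, 0.2231]
tool_rot: [-0.368, -3.12, 0.001]
wrist_force: [0.1, 0.3, 0.4]
finger_gap: 0.0
gripper_force: 0.0
```

```bash
python3 go.py 0.4952 0.341 0.155 166.2
```

```text
tcp [0.493 0.34  0.223] toolx yaw 166.55397426433274 z [-0. -0. -1.] q [-0.903  0.337  0.24   1.822 -0.094  0.994  0.711] F [0.07  0.334 0.391] gap 0.00038623488681388394 0.0 t 2.1
slide now [-0.063  0.045  2.722] slide in final frame [-0.062  0.044  2.722] ang [-0.005 -0.002  0.088]
```

>>> carry_out(rows=[{"slide":[0,0,0.9],"angular":[0,0,0],"claw":-1},{"slide":[0,0,0.9],"angular":[0,0,0],"claw":-1},{"slide":[-0.06,0.04,0.8],"angular":[0,0,0],"claw":-1},{"slide":[0,0,0.24],"angular":[0,0,0],"claw":-1},{"slide":[0.15,0,0.22],"angular":[0,0,0],"claw":-1},{"slide":[0.15,0,0.22],"angular":[0,0,0],"claw":-1}])

```text
t: 2.85
tcp_pos: [0.4871, 0.3448, 0.1416]
tool_rot: [0.366, 3.12, 0.001]
wrist_force: [0.6, -0.9, -0.0]
finger_gap: -0.001
gripper_force: 0.2
```

>>> carry_out(rows=[{"slide":[0.18,0,0.3],"angular":[0,0,0],"claw":-1},{"slide":[0.13,0,0.24],"angular":[0,0,0],"claw":-1},{"slide":[0.12,0,0.25],"angular":[0,0,0],"claw":-1},{"slide":[0.1,0,0.25],"angular":[0,0,0],"claw":-1},{"slide":[0.1,0,0.25],"angular":[0,0,0],"claw":-1}])

```text
t: 3.48
tcp_pos: [0.4716, 0.3481, 0.1086]
tool_rot: [-0.367, -3.12, 0.0]
wrist_force: [0.5, -0.4, 0.3]
finger_gap: 0.003
gripper_force: 0.2
```

Run:
```python
from h import *
o=arm.get_obs(); print(o['tcp_pos'],o['wrist_force'],o['t'])
t=arm.get_image('top');s=arm.get_image('scene')
f=lambda im,x,y,w,h,k:cv2.resize(im[y:y+h,x:x+w],None,fx=k,fy=k,interpolation=cv2.INTER_CUBIC)
cv2.imwrite('pics/press1.png',np.hstack([f(t,140,160,100,75,4),f(s,365,110,100,75,4)])[:,:,::-1])
```

```text
[0.47160172 0.34814411 0.1086415 ] [ 0.51337039 -0.40651121  0.28996728] 3.475
```

View pics/press1.png

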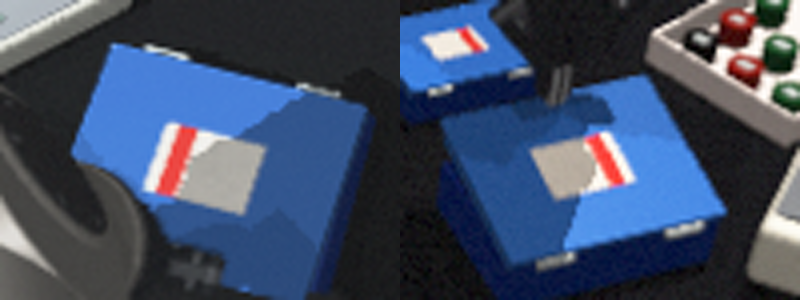

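The lid is following the fingertips down and they sit near mid-width at the front edge, at scene (405,131). I keep pressing straight down.

>>> carry_out(rows=[{"slide":[0.03,0,0.25],"angular":[0,0,0],"claw":-1},{"slide":[0.03,0,0.25],"angular":[0,0,0],"claw":-1},{"slide":[0,0,0.2],"angular":[0,0,0],"claw":-1},{"slide":[0,0,0.15],"angular":[0,0,0],"claw":-1}])

```text
t: 4.08
tcp_pos: [0.4702, 0.3484, 0.0874]
tool_rot: [-0.366, -3.12, 0.0]
wrist_force: [-1.3, 0.3, 4.0]
finger_gap: -0.0
gripper_force: 2.0
```

>>> carry_out(rows=[{"slide":[0,0,0.12],"angular":[0,0,0],"claw":-1},{"slide":[0,0,0.08],"angular":[0,0,0],"claw":-1}])

```text
t: 4.32
tcp_pos: [0.4698, 0.3486, 0.0829]
tool_rot: [-0.366, -3.119, 0.0]
wrist_force: [-6.0, -0.6, 9.1]
finger_gap: 0.001
gripper_force: 4.0
```

>>> carry_out(rows=[{"slide":[0,0,0.08],"angular":[0,0,0],"claw":-1},{"slide":[0,0,0.08],"angular":[0,0,0],"claw":-1}])

```text
t: 4.58
tcp_pos: [0.47, 0.3486, 0.0788]
tool_rot: [-0.366, -3.12, -0.0]
wrist_force: [-2.8, 0.5, 5.0]
finger_gap: 0.003
gripper_force: 1.9
```

>>> carry_out(rows=[{"slide":[0,0,0.06],"angular":[0,0,0],"claw":-1},{"slide":[0,0,0.06],"angular":[0,0,0],"claw":-1}])

```text
t: 4.82
tcp_pos: [0.4704, 0.3485, 0.0757]
tool_rot: [0.367, 3.12, 0.0]
wrist_force: [-0.9, 1.3, 1.0]
finger_gap: -0.006
gripper_force: 0.2
```

>>> carry_out(rows=[{"slide":[0,0,0.06],"angular":[0,0,0],"claw":-1}])

```text
t: 4.95
tcp_pos: [0.4705, 0.3487, 0.075]
tool_rot: [0.367, 3.12, 0.001]
wrist_force: [-8.6, -4.8, 32.5]
finger_gap: -0.0
gripper_force: 16.8
```

It snapped, then bottomed on the stop. I lift off and look.

>>> carry_out(rows=[{"slide":[0,0,-0.5],"angular":[0,0,0],"claw":-1},{"slide":[0,0,-1],"angular":[0,0,0.0],"claw":-1},{"slide":[0,0,-1],"angular":[0,0,1],"claw":-1},{"slide":[0,0,-1],"angular":[0,0,1],"claw":-1},{"slide":[0,0,0],"angular":[0,0,1],"claw":-1}])

```text
t: 5.58
tcp_pos: [0.4713, 0.349, 0.164]
tool_rot: [0.694, 3.062, 0.005]
wrist_force: [0.5, 0.5, -0.7]
finger_gap: 0.002
gripper_force: 0.0
```

```bash
python3 go.py .5497 -.0762 .16 -130.2
python3 - <<'E'
from h import *
s=arm.get_image('scene')
f=lambda im,x,y,w,h,k:cv2.resize(im[y:y+h,x:x+w],None,fx=k,fy=k,interpolation=cv2.INTER_CUBIC)
cv2.imwrite('pics/shut.png',f(s,365,110,100,75,5)[:,:,::-1])
E
```

```text
tcp [0.471 0.349 0.164] toolx yaw 154.4495455098808 z [ 0.003  0.002 -1.   ] q [-0.968  0.386  0.276  1.907 -0.136  0.863  0.502] F [ 0.521  0.532 -0.692] gap 0.0020322042806257784 0.0 t 5.575
slide now [-10.164 -13.993   0.128] slide in final frame [ 10.967 -13.372   0.161] ang [  0.028   0.046 -18.838]
```

View pics/shut.png

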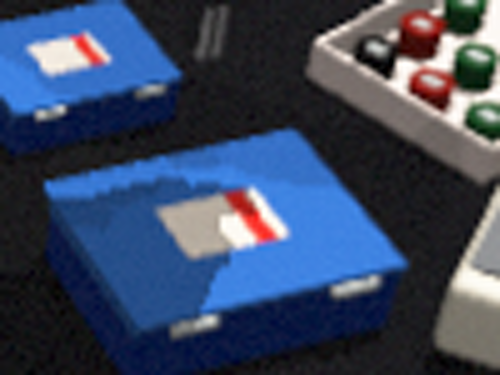

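The lid is flat on the case, corners at scene (373,147), (425,135), (447,163) and (393,176), so it is shut. Now to the plate.

>>> carry_out(rows=[{"slide":[-0.65,-0.9,0],"angular":[0,0,0],"claw":-1},{"slide":[-0.65,-0.9,0],"angular":[0,0,0],"claw":-1},{"slide":[-0.65,-0.9,0],"angular":[0,0,0],"claw":-1},{"slide":[-0.65,-0.9,0],"angular":[0,0,0],"claw":0.4},{"slide":[-0.65,-0.9,0],"angular":[0,0,0],"claw":0.4},{"slide":[-0.65,-0.9,0],"angular":[0,0,0],"claw":0.4},{"slide":[-0.65,-0.9,0],"angular":[0,0,0],"claw":0.4},{"slide":[-0.65,-0.9,0],"angular":[0,0,0],"claw":0.4}])

```text
t: 6.62
tcp_pos: [0.5106, 0.129, 0.1618]
tool_rot: [-0.689, -3.065, 0.0]
wrist_force: [0.8, 0.6, 0.5]
finger_gap: 0.697
gripper_force: 0.0
```

>>> carry_out(rows=[{"slide":[-0.65,-0.9,0],"angular":[0,0,0],"claw":0.4},{"slide":[-0.65,-0.9,0],"angular":[0,0,0],"claw":0.4},{"slide":[-0.65,-0.9,0],"angular":[0,0,0],"claw":0.4},{"slide":[-0.65,-0.9,0],"angular":[0,0,0],"claw":0.4},{"slide":[-0.65,-0.9,0],"angular":[0,0,0],"claw":0.4},{"slide":[-0.65,-0.9,0],"angular":[0,0,0],"claw":0.4},{"slide":[-0.65,-0.9,0],"angular":[0,0,0],"claw":0.4},{"slide":[0,0,0.2],"angular":[0,0,-1],"claw":0.4}])

```text
t: 7.62
tcp_pos: [0.5459, -0.0635, 0.157]
tool_rot: [0.584, 3.086, -0.001]
wrist_force: [0.2, 1.1, -1.1]
finger_gap: 0.698
gripper_force: 0.0
```

>>> carry_out(rows=[{"slide":[0,0,0.2],"angular":[0,0,-1],"claw":0.4},{"slide":[0,0,0.2],"angular":[0,0,-1],"claw":0.4},{"slide":[0,0,0.2],"angular":[0,0,-1],"claw":0.4},{"slide":[0,0,0.2],"angular":[0,0,-1],"claw":0.4},{"slide":[0,0,0.2],"angular":[0,0,-1],"claw":0.4},{"slide":[0,0,0.2],"angular":[0,0,-1],"claw":0.4},{"slide":[0,0,0.2],"angular":[0,0,-1],"claw":0.4},{"slide":[0,0,0.2],"angular":[0,0,-1],"claw":0.4}])

```text
t: 8.62
tcp_pos: [0.5456, -0.0611, 0.1165]
tool_rot: [0.296, -3.127, 0.0]
wrist_force: [0.2, -0.4, -1.0]
finger_gap: 0.701
gripper_force: 0.0
```

>>> carry_out(rows=[{"slide":[0,0,0.2],"angular":[0,0,-1],"claw":0.4},{"slide":[0,0,0.2],"angular":[0,0,-1],"claw":0.4},{"slide":[0,0,0.2],"angular":[0,0,-1],"claw":0.4},{"slide":[0,0,0.2],"angular":[0,0,-1],"claw":0.4},{"slide":[0,0,0.2],"angular":[0,0,-1],"claw":0.4},{"slide":[0,0,0.2],"angular":[0,0,-1],"claw":0.4},{"slide":[0,0,0.2],"angular":[0,0,-1],"claw":0.4},{"slide":[0,0,0.2],"angular":[0,0,-1],"claw":0.4}])

```text
t: 9.62
tcp_pos: [0.5456, -0.0612, 0.0766]
tool_rot: [1.146, -2.925, 0.0]
wrist_force: [0.2, 0.0, 0.7]
finger_gap: 0.701
gripper_force: 0.0
```

```bash
python3 go.py .5497 -.0762 .055 -130.2
```

```text
tcp [ 0.546 -0.061  0.077] toolx yaw -137.20459927217132 z [-0. -0. -1.] q [-0.082  0.452  0.094  2.033 -0.067  0.66   2.373] F [0.177 0.004 0.692] gap 0.7009505504855889 0.0 t 9.625
slide now [ 0.289 -0.552  0.862] slide in final frame [ 0.354 -0.512  0.862] ang [-0.    -0.004 -1.751]
```

>>> carry_out(rows=[{"slide":[0,0,0],"angular":[0,0,-0.9],"claw":0.4},{"slide":[0,0,0],"angular":[0,0,-0.85],"claw":0.4},{"slide":[0.18,-0.26,0.3],"angular":[0,0,0],"claw":0.4},{"slide":[0.17,-0.25,0.6],"angular":[0,0,0],"claw":0.4},{"slide":[0,0,0],"angular":[0,0,0],"claw":0.4}])

```text
t: 10.25
tcp_pos: [0.5489, -0.0768, 0.0526]
tool_rot: [1.314, -2.851, -0.001]
wrist_force: [0.0, -0.6, 0.4]
finger_gap: 0.697
gripper_force: 0.0
```

```bash
python3 go.py .5497 -.0762 .028 -130.2
python3 - <<'E'
from h import *
s=arm.get_image('scene');t=arm.get_image('top')
f=lambda im,x,y,w,h,k:cv2.resize(im[y:y+h,x:x+w],None,fx=k,fy=k,interpolation=cv2.INTER_CUBIC)
cv2.imwrite('pics/grasp.png',np.hstack([f(s,265,190,67,60,6),f(t,305,170,66,60,6)])[:,:,::-1])
E
```

```text
tcp [ 0.549 -0.077  0.053] toolx yaw -130.50219752498225 z [-0.003 -0.    -1.   ] q [-0.027  0.497  0.062  2.027 -0.05   0.621  2.503] F [ 0.013 -0.572  0.393] gap 0.6974818263754683 0.0 t 10.25
slide now [-0.043 -0.011  0.986] slide in final frame [-0.041 -0.01   0.986] ang [ 0.025 -0.027 -0.076]
```

View pics/grasp.png

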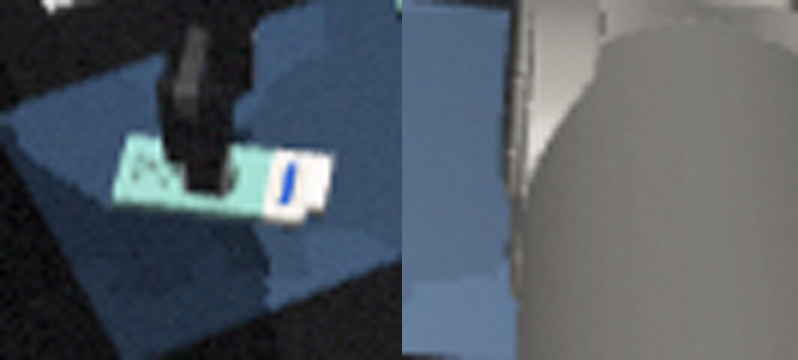

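The near finger appears at scene (300,221), in the middle of the plate, and the label at (313,220) is clear. I descend and watch the force.

>>> carry_out(rows=[{"slide":[-0.04,-0.01,0.5],"angular":[0,0,0],"claw":0.4},{"slide":[0,0,0.45],"angular":[0,0,0],"claw":0.4},{"slide":[0,0,0],"angular":[0,0,0],"claw":0.4}])

```text
t: 10.72
tcp_pos: [0.5499, -0.0751, 0.0294]
tool_rot: [1.317, -2.85, -0.001]
wrist_force: [0.1, 0.7, 1.0]
finger_gap: 0.702
gripper_force: 0.0
```

>>> carry_out(rows=[{"slide":[0,0,0.1],"angular":[0,0,0],"claw":0.4},{"slide":[0,0,0],"angular":[0,0,0],"claw":0.4}])

```text
t: 10.98
tcp_pos: [0.5506, -0.0753, 0.0281]
tool_rot: [-1.318, 2.852, -0.0]
wrist_force: [-0.2, -0.2, -0.1]
finger_gap: 0.698
gripper_force: 0.0
```

>>> carry_out(rows=[{"slide":[0,0,0],"angular":[0,0,0],"claw":0.15},{"slide":[0,0,0],"angular":[0,0,0],"claw":0.15},{"slide":[0,0,0.05],"angular":[0,0,0],"claw":0.15}])

```text
t: 11.35
tcp_pos: [0.5507, -0.0753, 0.0269]
tool_rot: [-1.318, 2.852, -0.0]
wrist_force: [0.4, 0.5, -1.0]
finger_gap: 0.577
gripper_force: 0.0
```

>>> carry_out(rows=[{"slide":[0,0,0.06],"angular":[0,0,0],"claw":0.15},{"slide":[0,0,0],"angular":[0,0,0],"claw":0.15}])

```text
t: 11.6
tcp_pos: [0.5505, -0.0753, 0.0251]
tool_rot: [1.318, -2.852, -0.0]
wrist_force: [0.3, 0.1, 0.3]
finger_gap: 0.574
gripper_force: 0.0
```

>>> carry_out(rows=[{"slide":[0,0,0.04],"angular":[0,0,0],"claw":0.15},{"slide":[0,0,0],"angular":[0,0,0],"claw":0.15}])

```text
t: 11.85
tcp_pos: [0.5505, -0.0753, 0.0242]
tool_rot: [1.318, -2.852, -0.0]
wrist_force: [0.6, -0.1, -0.2]
finger_gap: 0.577
gripper_force: 0.0
```

>>> carry_out(rows=[{"slide":[0,0,0.04],"angular":[0,0,0],"claw":0.15},{"slide":[0,0,0],"angular":[0,0,0],"claw":0.15}])

```text
t: 12.1
tcp_pos: [0.5505, -0.0753, 0.0232]
tool_rot: [1.318, -2.852, -0.0]
wrist_force: [-0.4, 0.6, 0.1]
finger_gap: 0.569
gripper_force: 0.0
```

>>> carry_out(rows=[{"slide":[0,0,0.04],"angular":[0,0,0],"claw":0.15},{"slide":[0,0,0],"angular":[0,0,0],"claw":0.15}])

```text
t: 12.35
tcp_pos: [0.5505, -0.0753, 0.0222]
tool_rot: [1.318, -2.852, -0.0]
wrist_force: [0.3, -0.3, 1.0]
finger_gap: 0.575
gripper_force: 0.0
```

>>> carry_out(rows=[{"slide":[0,0,0.04],"angular":[0,0,0],"claw":0.15},{"slide":[0,0,0],"angular":[0,0,0],"claw":0.15}])

```text
t: 12.6
tcp_pos: [0.5506, -0.0753, 0.0213]
tool_rot: [1.318, -2.852, 0.0]
wrist_force: [0.1, 1.3, -0.5]
finger_gap: 0.576
gripper_force: 0.0
```

>>> carry_out(rows=[{"slide":[0,0,0],"angular":[0,0,0],"claw":-0.05},{"slide":[0,0,0],"angular":[0,0,0],"claw":-1},{"slide":[0,0,0],"angular":[0,0,0],"claw":-1},{"slide":[0,0,0],"angular":[0,0,0],"claw":-1}])

```text
t: 13.1
tcp_pos: [0.552, -0.0753, 0.0229]
tool_rot: [-1.316, 2.85, -0.002]
wrist_force: [-1.7, 0.2, 26.3]
finger_gap: 0.442
gripper_force: 69.3
```

Gripped, with the tips resting on the mat. Lifting.

>>> carry_out(rows=[{"slide":[0,0,-0.1],"angular":[0,0,0],"claw":-1},{"slide":[0,0,-0.3],"angular":[0,0,0],"claw":-1},{"slide":[0,0,-0.6],"angular":[0,0,0],"claw":-1},{"slide":[0,0,-0.8],"angular":[0,0,0],"claw":-1},{"slide":[0,0,-0.8],"angular":[0,0,0],"claw":-1},{"slide":[0,0,-0.8],"angular":[0,0,0],"claw":-1},{"slide":[0,0,-0.8],"angular":[0,0,0],"claw":-1},{"slide":[0,0,0],"angular":[0,0,0],"claw":-1}])

```text
t: 14.1
tcp_pos: [0.5514, -0.0754, 0.1284]
tool_rot: [-1.317, 2.849, -0.002]
wrist_force: [-0.2, 0.1, -0.5]
finger_gap: 0.446
gripper_force: 60.2
```

```bash
python3 go.py .5442 -.2859 .130 95
python3 - <<'E'
from h import *
s=arm.get_image('scene')
f=lambda im,x,y,w,h,k:cv2.resize(im[y:y+h,x:x+w],None,fx=k,fy=k,interpolation=cv2.INTER_CUBIC)
cv2.imwrite('pics/lift.png',f(s,250,150,110,90,6)[:,:,::-1])
E
```

```text
tcp [ 0.551 -0.075  0.128] toolx yaw -130.40368282894846 z [ 0.003 -0.    -1.   ] q [-0.041  0.382  0.075  1.989 -0.04   0.769  2.494] F [-0.186  0.055 -0.506] gap 0.4455328194161557 60.18301248550415 t 14.1
slide now [ 6.6   -5.238 -0.064] slide in final frame [-8.363 -1.022 -0.064] ang [ 0.015  0.053 33.649]
```

View pics/lift.png

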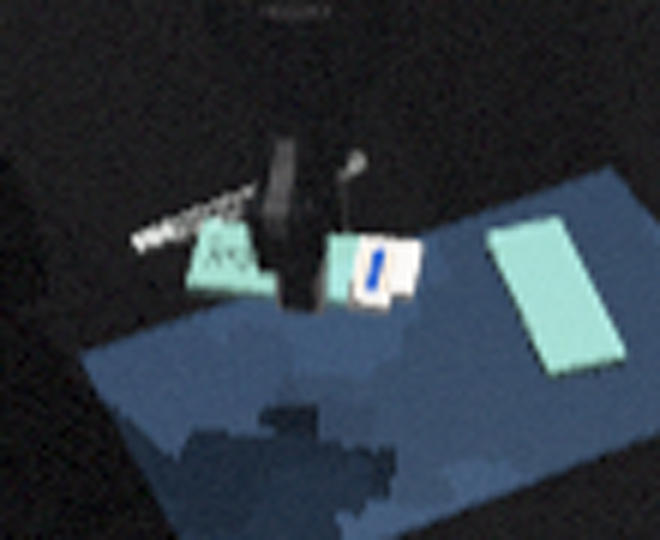

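The plate is held level with the label up at scene (313,195), and the blank is undisturbed at (343,199). Now to the reader, then the turn.

>>> carry_out(rows=[{"slide":[0.8,-0.65,0],"angular":[0,0,0],"claw":-1},{"slide":[0.8,-0.65,0],"angular":[0,0,0],"claw":-1},{"slide":[0.8,-0.65,0],"angular":[0,0,0],"claw":-1},{"slide":[0.8,-0.65,0],"angular":[0,0,0],"claw":-1},{"slide":[0.8,-0.65,0],"angular":[0,0,0],"claw":-1},{"slide":[0.8,-0.65,0],"angular":[0,0,0],"claw":-1},{"slide":[0.8,-0.65,0],"angular":[0,0,0],"claw":-1},{"slide":[0.8,-0.65,0],"angular":[0,0,0.5],"claw":-1}])

```text
t: 15.15
tcp_pos: [0.5452, -0.2822, 0.1256]
tool_rot: [1.266, -2.874, -0.002]
wrist_force: [0.3, -0.3, -0.6]
finger_gap: 0.443
gripper_force: 60.2
```

>>> carry_out(rows=[{"slide":[0,0,0],"angular":[0,0,1],"claw":-1},{"slide":[0,0,0],"angular":[0,0,1],"claw":-1},{"slide":[0,0,0],"angular":[0,0,1],"claw":-1},{"slide":[0,0,0],"angular":[0,0,1],"claw":-1},{"slide":[0,0,0],"angular":[0,0,1],"claw":-1},{"slide":[0,0,0],"angular":[0,0,1],"claw":-1},{"slide":[0,0,0],"angular":[0,0,1],"claw":-1},{"slide":[0,0,0],"angular":[0,0,1],"claw":-1}])

```text
t: 16.15
tcp_pos: [0.5454, -0.2811, 0.1256]
tool_rot: [0.423, -3.112, -0.001]
wrist_force: [-0.4, -0.1, -0.2]
finger_gap: 0.442
gripper_force: 60.2
```

>>> carry_out(rows=[{"slide":[0,0,0],"angular":[0,0,1],"claw":-1},{"slide":[0,0,0],"angular":[0,0,1],"claw":-1},{"slide":[0,0,0],"angular":[0,0,1],"claw":-1},{"slide":[0,0,0],"angular":[0,0,1],"claw":-1},{"slide":[0,0,0],"angular":[0,0,1],"claw":-1},{"slide":[0,0,0],"angular":[0,0,1],"claw":-1},{"slide":[0,0,0],"angular":[0,0,1],"claw":-1},{"slide":[0,0,0],"angular":[0,0,1],"claw":-1}])

```text
t: 17.15
tcp_pos: [0.5454, -0.2812, 0.1256]
tool_rot: [-0.451, -3.108, -0.0]
wrist_force: [-0.3, 0.1, -1.3]
finger_gap: 0.436
gripper_force: 60.2
```

>>> carry_out(rows=[{"slide":[0,0,0],"angular":[0,0,1],"claw":-1},{"slide":[0,0,0],"angular":[0,0,1],"claw":-1},{"slide":[0,0,0],"angular":[0,0,1],"claw":-1},{"slide":[0,0,0],"angular":[0,0,1],"claw":-1},{"slide":[0,0,0],"angular":[0,0,1],"claw":-1},{"slide":[0,0,0],"angular":[0,0,1],"claw":-1},{"slide":[0,0,0],"angular":[0,0,1],"claw":-1},{"slide":[0,0,0],"angular":[0,0,1],"claw":-1}])

```text
t: 18.15
tcp_pos: [0.5454, -0.2812, 0.1256]
tool_rot: [-1.291, -2.863, 0.0]
wrist_force: [0.1, -0.3, -1.2]
finger_gap: 0.445
gripper_force: 60.2
```

>>> carry_out(rows=[{"slide":[0,0,0],"angular":[0,0,1],"claw":-1},{"slide":[0,0,0],"angular":[0,0,1],"claw":-1},{"slide":[0,0,0],"angular":[0,0,1],"claw":-1},{"slide":[0,0,0],"angular":[0,0,1],"claw":-1},{"slide":[0,0,0],"angular":[0,0,1],"claw":-1},{"slide":[0,0,0],"angular":[0,0,1],"claw":-1},{"slide":[0,0,0],"angular":[0,0,1],"claw":-1},{"slide":[0,0,0],"angular":[0,0,1],"claw":-1}])

```text
t: 19.15
tcp_pos: [0.5454, -0.2812, 0.1256]
tool_rot: [-2.03, -2.396, 0.001]
wrist_force: [0.6, 0.1, 0.0]
finger_gap: 0.446
gripper_force: 60.2
```

```bash
python3 go.py .5444 -.2881 .130 95
```

```text
tcp [ 0.545 -0.281  0.126] toolx yaw 99.47152324587672 z [-0.001  0.    -1.   ] q [ 0.037  0.501  0.438  1.875 -0.28   0.828  0.785] F [0.623 0.132 0.013] gap 0.44585055920240896 60.178656578063965 t 19.15
slide now [-0.267 -0.087 -0.175] slide in final frame [-0.273 -0.066 -0.175] ang [-0.018 -0.006  1.118]
```

>>> carry_out(rows=[{"slide":[0,0,0],"angular":[0,0,0.6],"claw":-1},{"slide":[0,0,0],"angular":[0,0,0.5],"claw":-1},{"slide":[-0.14,-0.03,-0.09],"angular":[0,0,0],"claw":-1},{"slide":[-0.13,-0.03,-0.09],"angular":[0,0,0],"claw":-1},{"slide":[0,0,0],"angular":[0,0,0],"claw":-1},{"slide":[0,0,0],"angular":[0,0,0],"claw":-1}])

```text
t: 19.9
tcp_pos: [0.545, -0.2883, 0.1309]
tool_rot: [2.118, 2.32, 0.0]
wrist_force: [-0.5, -0.1, -1.5]
finger_gap: 0.437
gripper_force: 60.2
```

```bash
python3 go.py .5444 -.2881 .130 95
python3 - <<'E'
from h import *
s=arm.get_image('scene');t=arm.get_image('top')
cv2.imwrite('pics/s9.png',s[:,:,::-1]);cv2.imwrite('pics/t9.png',t[:,:,::-1])
L=np.array([.547,-.3173,.115]); print(proj('scene',L),proj('top',L))
f=lambda im,x,y,w,h,k:cv2.resize(im[y:y+h,x:x+w],None,fx=k,fy=k,interpolation=cv2.INTER_CUBIC)
cv2.imwrite('pics/hold.png',np.hstack([f(s,170,190,80,80,5),f(t,395,160,80,80,5)])[:,:,::-1])
E
```

```text
tcp [ 0.545 -0.288  0.131] toolx yaw 95.20398009247872 z [ 0.  0. -1.] q [ 0.033  0.501  0.46   1.866 -0.291  0.84   0.731] F [-0.529 -0.14  -1.463] gap 0.4367853720756381 60.184829235076904 t 19.9
slide now [ 0.01  -0.023  0.034] slide in final frame [ 0.01  -0.023  0.034] ang [ 0.001 -0.     0.051]
[214.82667976 229.26638192] [432.41029554 197.07567435]
```

View pics/hold.png

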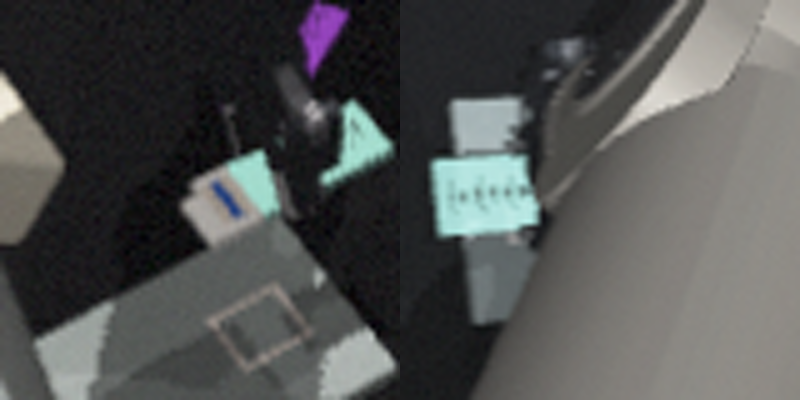

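Run:
```python
from h import *
np.set_printoptions(precision=4,suppress=True)
S=lambda u,v:((u+.5)/5-.5+170,(v+.5)/5-.5+190); T=lambda u,v:((u-400+.5)/5-.5+395,(v+.5)/5-.5+160)
a=two(S(393,148),T(434,158)); b=two(S(352,100),T(440,237)); print(a,b)
r=(a[0]+b[0])/2; d=np.array([.0872,-.9962,0]); print('rear mid',r,'expected',np.array([.547,-.3173,.112])-d*.0815)
for p in [(190,203),(215,250),(283,215)]: print(onz('scene',S(*p),.115))
print('yaw from long edge',[np.degrees(np.arctan2(*(q:=onz('scene',S(215,248),.115)-onz('scene',S(393,150),.115))[1::-1]))])
```

```text
(array([ 0.5617, -0.2347,  0.1158]), np.float64(0.0007189896199399947)) (array([ 0.5199, -0.2377,  0.1145]), np.float64(0.0009844279524049424))
rear mid [ 0.5408 -0.2362  0.1151] expected [ 0.5399 -0.2361  0.112 ]
[ 0.5404 -0.3332  0.115 ]
[ 0.5742 -0.3341  0.115 ]
[ 0.5716 -0.2983  0.115 ]
yaw from long edge [np.float64(-83.5888653449569)]
```

The label and the rear edge are both within about 1 mm of target, the plate is level and the yaw is about -85°. I'm handing the job in.

```bash
python3 -c "
from station import arm
print(arm.finish_job())"
```

```text
the job is handed in; nothing more can be done
None
```

I pressed the case lid down until the catch snapped and it stayed shut, then picked up the notched plate and handed the job in with it held level, label up, about 10 cm above the reader's base, the label over the white square and the frosted end pointing at the column.

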